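# Trial-fit a taper-shank arbor and free it with the drift

### The arm

A 7-joint arm with a two-finger parallel gripper is mounted at the origin on a cart in front of the work surface, level with it; the furniture and walls round the work are solid. World frame = base frame: x ahead of the robot, y to its left, z up, the work surface at z = 0. Lengths are in m, angles in rad, forces in N, time in s.
With the tool pointing down it reaches from about 0.4 to 0.875 m from the base axis. Payload 6.5 kg.
Tool frame: the origin (TCP) lies at the very end of the fingers, on their centre line; the grasp point (between the pads) lies 19 mm behind it; z points along the fingers, y is the line along which they close (so a half turn about z gives the same grasp; the last joint's range is limited). The gripper opens to 85 mm and grips with 20 to 120 N. Pads are 22 mm wide; open, the fingers measure 114 mm over their backs; the gripper's body (76 mm by 85 mm) begins 54 mm behind the grasp point. The pads swing forward as they close: fully open they stand 13 mm farther back than shut.
Start: joints at [-1.391, 0.536, -0.004, 1.538, 0.003, 1.067, -0.071], TCP at [0.158, 0.63, 0.196] pointing down, gripper open.
Joint ranges: [-2.7, 2.7], [-0.37, 2.16], [-1.27, 1.26], [0.24, 2.4], [-1.31, 4.45], [0.19, 1.91], [-2.76, 2.76]. Speed limits (rad/s): [2.39, 2.39, 3.14, 3.14, 3.14, 3.14, 3.14].

### API

Orientations are given as a 3x3 rotation matrix whose columns are the frame's x, y, z axes.
In Python, from plant import r gives the robot as it stands.
- The arm moves only by the tool drive_tool, never from a script. Its argument "increments" is a list of rows, each a list of 7 numbers: the shift along the world's x, y, z in cm, then the turn, a rotation vector about the world's x, y, z in degrees, then the closure, from -1 (fully open) to 1 (shut), so that 0 is half open. A call has 1 to 5 rows; each row shifts and turns the commanded pose from where the row before left it; what a row does not reach is not made up. A row lasts 1/10 s, in which the tool goes at most 50 mm and 8.59 degrees, less where a joint would pass 70% of its speed; a pose out of reach is approached as far as the arm can. A call is refused whole if a number of a shift passes 5 or a number of a turn 8.59, either way. A call with a gripper value outside its range is refused whole. The fingers move at their own pace and stop on an object; "newtons" is the grip in N (left out, the last holds). Time passes only in rows, so rows that do not move let the fingers close. It gives the time, the measured TCP pose, the force, the opening and the grip force at its end, in the units of the state.
- r.state(): the state, without advancing time (a new reading comes with each control period).
- r.get_image(name): name is "scene" or "top" or "wrist"; returns a dict with "color" (420x560x3 uint8, red, green, blue), "range_z" (420x560 float32, m along the optical axis (not along the pixel's ray), 0 where there is no reading), "intrinsics" (3x3 intrinsics, pixels), "pose" (4x4, takes a point from camera to world coordinates). Camera axes: x right, y up, looking along -z (the intrinsics and any distortion apply to the point x, -y, -z); pixel columns grow to the right and rows downward; lengths in m; the calibration is good to about 2 mm. A picture is of the moment at which its call begins.
- r.job_done(): hands the job in; it is judged then, once.
The state is a dict: "time": time; "joint_pos": joint angles; "joint_vel": joint speeds; "effort": joint torques, N m; "position": TCP position; "tool_rot": TCP orientation; "ft_force": force on the tool from outside, world axes, zero at the start; "ft_torque": the same for the moment, N m; "grip_width": finger opening in m; "gripper_force": force on a finger pad.
Only numpy, scipy, OpenCV 4.12 (cv2) and the standard library are available. Lean on these libraries where they do the work, as an engineer would, in place of code of your own. Each camera call takes 0.05 s, during which the arm holds its last target. There are 200 camera calls.

### The job

Check the fit of the taper-shank arbor: take it from the wooden rack, seat it in the upright spindle nose with a gentle twisting push, until its tang finds the slot and its collar is fully home on the spindle face, and let go of it. Then, keeping your hand off the arbor while the wedge is in, drive the red-handled wedge gently through the spindle's cross slot, under the tang, until the arbor breaks free and stands clearly proud. Leave the wedge in the slot and the arbor standing upright in the bore, and leave the other things on the bench alone.

Things in the scene. Friction and masses are not known exactly. Their poses are not given: they have to be found in the camera images.
- stand: Fixed spindle stand on a 7 mm board: round green foot, 124 mm wide at the bottom, 116 mm wide and flat on top at 36 mm above its underside; on its centre a bright steel spindle nose, an upright column 48 mm wide, from 36 to 100 mm. Origin: centre of the underside; z up. The column stands turned in the foot by an unreported angle about z of -0.9 to +0.35 rad (it yields only to 3 N m).
- cross_slot (a point): On the stand's axis at the foot's flat top (36 mm above its underside): middle of the cross slot's floor. The slot, 15 mm wide and 26 mm high, runs level right through the column, on the foot's top. It points along the stand's x axis plus the column's unreported turn; it is visible from outside. The tang slot above is parallel to it, so the seated arbor's x shows its direction to 0.05 rad.
- spindle_face (a point): Centre of the spindle nose's top face, 100 mm above its underside, axes as the stand's. The bore: mouth 27 mm wide, 24 mm just below, tapering to 20 mm at 30 mm depth. There a ledge closes it but for the tang slot: 6.8 mm wide, 18.6 mm long (along the cross slot), upper long edges chamfered 0.3 mm, 8 mm deep, opening below into the cross slot.
- detent (a point): On the stand's axis 8.5 mm below the spindle face: level of two spring balls in the bore wall that grip the shank like a locking taper. From about 19 mm above home the push down takes some 4 to 10 N; in the last 3 mm the balls snap into the shank's groove and then hold it against a pull of about 12 N. Home is a hard stop, collar on spindle face.
- arbor: Steel taper-shank arbor, about 0.25 kg. Origin: on its axis at the collar's underside (home = origin at the spindle face); z up. Collar 34 mm across, 6 mm thick; above it a dark head 42 mm tall (top 48 mm above the origin), 30 mm wide along x, with two gripping flats 20 mm apart facing +y and -y. Below: round shank 22 to 15 mm across, to 28 mm below, then the tang. Greased, friction 0.15.
- tang_tip (a point): Lower end of the arbor's flat tang, 52 mm below its origin, axes as the arbor's. The tang is 24 mm long, 17 mm wide along x, 6 mm thick along y. It drops into the tang slot either way round (half-turn symmetric), only within about 0.1 rad of the slot's direction; otherwise it rests on the ledge, the arbor's origin 22 mm above home.
- rack: Fixed block of light wood, 72 x 72 x 58 mm, with an upright through hole 25 mm square in its middle, in which the arbor starts, its collar lying on the block's top. Origin: centre of the underside.
- drift: Loose wedge drift, 0.15 kg, on its lower edge: red handle 70 mm long (x), 24 mm wide (y), 36 mm high; origin under the handle's middle at the lower edge, z up. Steel blade 8 mm thick to +x, its straight lower edge level with the handle's underside; upper edge level at 23 mm height from the handle to 90 mm ahead of the origin, then falling evenly to 8 mm at the nose, 150 mm ahead.
- drift_nose (a point): Drift's nose, 150 mm ahead of its origin along x, 4 mm above its lower edge. The lower edge slides on the foot's top. With the arbor home its tang ends 12 mm above the foot's top: the blade meets it when the nose is about 20 mm past the spindle's axis, driving then takes up to about 15 N, and the arbor is free and 6 mm up with the nose about 45 mm past.
- marker_red: White and red marker pen, 139 mm long, lying on the bench; bystander.
- tape: Roll of masking tape, 92 mm across, 24 mm high; bystander.
- glue: Small glue bottle, 34 mm across, 92 mm tall, standing; bystander.
- weight_a: Small metal weight block, 50 x 30 x 31 mm; bystander.

How it is judged:
On the way, in this order (a step that is already met when the one before it is completed fails the run):
1. the arbor is seated: its collar within 1.8 mm of the spindle face, centred and upright, and let go (z of arbor in the frame of spindle_face below 0.0018 m and horizontal distance between arbor and spindle_face below 0.003 m and angle between arbor's own z axis and vertical below 0.06 rad and contact force between the fingers and arbor below 0.1 N), for 0.2 s.
2. the drift's nose is in the cross slot, within 18 mm of the spindle's axis, while the arbor is still home and not touched by the robot (horizontal distance between drift_nose and spindle_face below 0.018 m and z of drift_nose in the frame of spindle_face below -0.045 m and z of arbor in the frame of spindle_face below 0.0025 m and contact force between the fingers and arbor below 0.1 N), for 0.04 s.
At the end, for the whole second after the job is handed in: The arbor stands free in the bore, its collar 5 to 16 mm above the spindle face, within 5 mm of the axis and 0.15 rad of upright; the drift lies through the cross slot with its origin within 125 mm of the spindle's axis; both at rest (z of arbor in the frame of spindle_face between 0.005 and 0.016 m and horizontal distance between arbor and spindle_face below 0.005 m and angle between arbor's own z axis and vertical below 0.15 rad and z of drift_nose in the frame of spindle_face below -0.045 m and horizontal distance between drift and spindle_face below 0.125 m and linear speed of each of arbor, drift below 0.02 m/s); the robot touches nothing.
It fails at once if the arbor is forced into or against the spindle stand with more than 95 N (all its contact forces added) (contact force between arbor and stand above 95 N).
It fails at once if the drift is forced against the spindle stand with more than 95 N (all its contact forces added) (contact force between drift and stand above 95 N).
It fails at once if the arbor is held or pushed by the robot while the drift's nose is in the slot (contact force between the fingers and arbor above 1 N and horizontal distance between drift_nose and spindle_face below 0.05 m and z of drift_nose in the frame of spindle_face below -0.04 m).
It fails at once if the arbor is dropped or laid over (more than 0.6 rad from upright) (angle between arbor's own z axis and vertical above 0.6 rad).
It fails at once if a bystander is moved more than 30 mm (distance of any of marker_red, tape, glue, weight_a from where it was at the start of the episode above 0.03 m).
It also fails if it takes over 72 s, if anything falls off the work surface, if the arm or the gripper's body presses on something with over 40 N, if the wrist force passes 120 N, or if a joint passes its speed limit or range.

## Working session

There is one attempt and no reset: what is moved stays moved. The work goes in short steps, Python scripts to look and compute and a tool call to move; the robot and the scene stay as the last step left them, time stands still between calls to the robot, and variables do not carry over. Pictures are saved under pics/ and viewed, at most 10 in all, crops included, and the job is handed in when it is done.

Besides the shell and the picture viewer there is one more tool, called by a JSON object that holds its "op" and its "data", one argument or row to a line. drive_tool: Moves the arm, as the interface text tells. Its arguments: {"type":"object","properties":{"increments":{"type":"array"},"newtons":{"type":"number"}},"required":["increments"]}

```bash
mkdir -p pics; ls; cat > h.py <<'E'
import numpy as np, cv2
from plant import r
def img(name,save=None):
    d=r.get_image(name)
    if save: cv2.imwrite('pics/'+save,cv2.cvtColor(d['color'],cv2.COLOR_RGB2BGR))
    return d
def pts(d):
    K=np.array(d['intrinsics']);z=d['range_z'];v,u=np.mgrid[:z.shape[0],:z.shape[1]]
    p=np.stack([(u-K[0,2])*z/K[0,0],-(v-K[1,2])*z/K[1,1],-z],-1)
    T=np.array(d['pose']);w=p@T[:3,:3].T+T[:3,3]; w[z==0]=np.nan
    return w
def ray(d,u,v,h):
    K=np.array(d['intrinsics']);T=np.array(d['pose'])
    q=T[:3,:3]@np.array([(u-K[0,2])/K[0,0],-(v-K[1,2])/K[1,1],-1]);c=T[:3,3]
    return c+q*(h-c[2])/q[2]
E
python3 - <<'E'
from h import *
s=r.state();print({k:np.round(v,3) for k,v in s.items()})
a=img('scene','s1.png');b=img('top','t1.png')
for d in(a,b):print(np.round(d['pose'],3).tolist(),np.round(d['intrinsics'],1).tolist())
E
```

```text
pics
{'time': np.float64(0.0), 'joint_pos': array([-1.391,  0.537, -0.004,  1.539,  0.003,  1.067, -0.071]), 'joint_vel': array([-0.001,  0.001, -0.001,  0.001,  0.   ,  0.   , -0.   ]), 'effort': array([ 0.0000e+00, -5.8339e+01,  1.0490e+00, -2.5911e+01,  1.2000e-02,
        9.0000e-03,  0.0000e+00]), 'position': array([0.158, 0.63 , 0.196]), 'tool_rot': array([[-0.97 ,  0.243, -0.   ],
       [ 0.243,  0.97 , -0.002],
       [-0.   , -0.002, -1.   ]]), 'ft_force': array([-0.605,  0.035,  0.459]), 'ft_torque': array([0.072, 0.   , 0.016]), 'gripper_force': np.float64(0.0), 'grip_width': np.float64(0.085)}
[[0.671, -0.378, 0.638, 1.35], [0.742, 0.355, -0.569, -0.502], [-0.011, 0.855, 0.519, 0.715], [0.0, 0.0, 0.0, 1.0]] [[536.9, 0.0, 273.3], [0.0, 536.9, 205.2], [0.0, 0.0, 1.0]]
[[0.035, 0.978, -0.207, 0.416], [-0.999, 0.034, -0.007, 0.158], [0.0, 0.207, 0.978, 0.941], [0.0, 0.0, 0.0, 1.0]] [[431.2, 0.0, 275.5], [0.0, 431.2, 210.8], [0.0, 0.0, 1.0]]
```

View pics/s1.png

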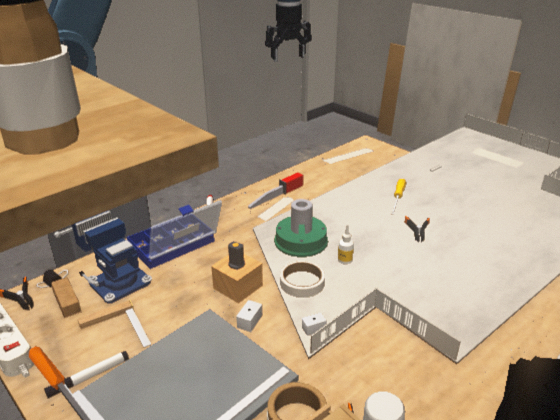

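View pics/t1.png

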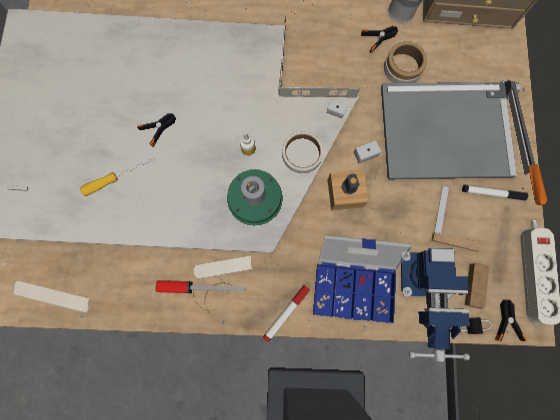

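The scene view shows the stand at (300,235), rack with arbor at (237,270) and drift at (280,190). In the top view: stand (254,195), rack/arbor (350,188), drift handle (172,287) with blade to (245,289), glue (248,145), tape (302,152), marker (287,313).

```bash
python3 - <<'E'
from h import *
d=img('top');w=pts(d);c=d['color'].astype(int);hsv=cv2.cvtColor(d['color'],cv2.COLOR_RGB2HSV).astype(int)
H,S,V=hsv[...,0],hsv[...,1],hsv[...,2]
vv,uu=np.mgrid[:420,:560]
def box(u0,u1,v0,v1):return (uu>=u0)&(uu<=u1)&(vv>=v0)&(vv<=v1)
def rep(n,m):
    q=w[m];print(n,m.sum(),'mean',np.nanmean(q,0).round(4),'z',np.nanpercentile(q[:,2],[5,50,95]).round(4));return q
# foot top by height
m=box(215,295,160,235)
q=w[m];zz=q[:,2]
print(np.histogram(zz[~np.isnan(zz)],bins=np.arange(0,.13,.005)))
g=m&(H>60)&(H<95)&(S>80);rep('green',g)
# green contour ellipse -> ray
(x,y),ax,an=cv2.fitEllipse(max(cv2.findContours(g.astype('uint8'),0,1)[0],key=cv2.contourArea));print('ell',x,y,ax,ray(d,x,y,.02))
t=m&(w[...,2]>.10);qt=rep('col top',t);
(x,y),rad=cv2.minEnclosingCircle(qt[:,:2].astype('float32'));print('col',x,y,rad)
a=box(325,375,160,212)
t=a&(w[...,2]>.085);qa=rep('arbor head',t);print(cv2.minAreaRect(qa[:,:2].astype('float32')))
t=a&(abs(w[...,2]-.058)<.005);qa=rep('rack top',t);print(cv2.minAreaRect(qa[:,:2].astype('float32')))
t=box(140,195,270,305)&((H<8)|(H>172))&(S>130)&(w[...,2]>.015);qa=rep('handle',t);print(cv2.minAreaRect(qa[:,:2].astype('float32')))
t=box(195,250,278,300)&(w[...,2]>.006)&(w[...,2]<.03);qb=rep('blade',t);print(cv2.minAreaRect(qb[:,:2].astype('float32')))
cr=d['color'][150:310,130:400];cv2.imwrite('pics/c1.png',cv2.cvtColor(cv2.resize(cr,None,fx=2.9,fy=2.9,interpolation=2),cv2.COLOR_RGB2BGR))
E
```

```text
(array([1204, 2248,  128,   90,   31,   57,   34,  246, 1390,   37,    7,
         10,    8,   12,   26,   32,   25,   18,   25,   26,  133,  208,
          1,    0,    0]), array([0.   , 0.005, 0.01 , 0.015, 0.02 , 0.025, 0.03 , 0.035, 0.04 ,
       0.045, 0.05 , 0.055, 0.06 , 0.065, 0.07 , 0.075, 0.08 , 0.085,
       0.09 , 0.095, 0.1  , 0.105, 0.11 , 0.115, 0.12 , 0.125]))
green 1755 mean [0.63   0.2103 0.0387] z [0.0155 0.0414 0.0442]
ell 254.26980590820312 197.12445068359375 (53.79324722290039, 54.494544982910156) [0.63992966 0.212696   0.02      ]
col top 342 mean [0.6406 0.2128 0.1053] z [0.1024 0.1053 0.1078]
col 0.6415067315101624 0.21309398114681244 0.024469254538416862
arbor head 174 mean [0.6597 0.0124 0.102 ] z [0.0878 0.1042 0.1071]
((0.6616012454032898, 0.011613070964813232), (0.030051978304982185, 0.020143937319517136), 17.406150817871094)
rack top 880 mean [0.6593 0.0122 0.057 ] z [0.0544 0.0569 0.0597]
((0.6618859171867371, 0.01092376559972763), (0.07284023612737656, 0.07266926765441895), 7.283576965332031)
handle 353 mean [0.4406 0.375  0.0339] z [0.0308 0.0339 0.0368]
((0.44033363461494446, 0.375553697347641), (0.02256093919277191, 0.0647406131029129), 1.54910147190094)
blade 198 mean [0.4416 0.278  0.0171] z [0.008  0.0186 0.0232]
((0.44177043437957764, 0.27739542722702026), (0.00800572894513607, 0.10254636406898499), 0.2663540542125702)
```

View pics/c1.png

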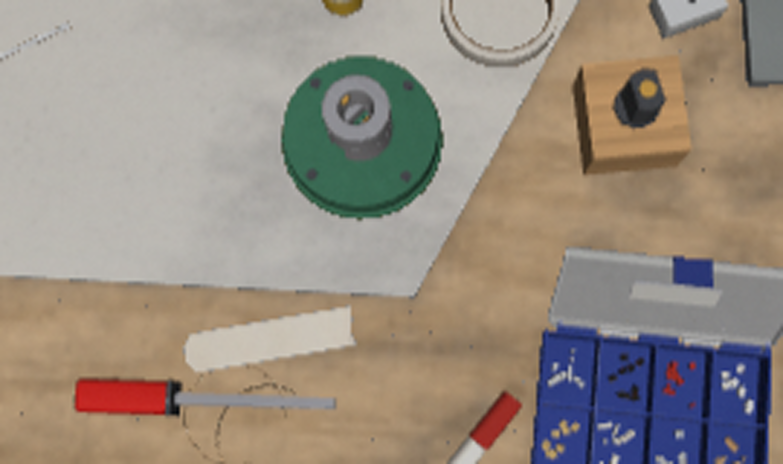

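The crop shows the spindle bore at crop (357,112) with a diagonal tang slot glimpsed inside; the handle is at left, blade pointing image right (-y). Moving over the spindle to look into the bore.

{"op": "drive_tool", "data": {
  "increments": [
    [2.9,-2.8,0.8,0,0,2,-1],
    [2.9,-2.8,0.8,0,0,2,-1],
    [2.9,-2.8,0.8,0,0,2,-1],
    [2.9,-2.8,0.8,0,0,2,-1],
    [2.9,-2.8,0.8,0,0,2,-1]
  ]
}}

```text
time: 0.65
position: [0.3041, 0.489, 0.2365]
tool_rot: [[-0.998, 0.07, -0.0], [0.07, 0.998, -0.0], [0.0, -0.0, -1.0]]
ft_force: [-0.1, -0.1, -0.1]
grip_width: 0.0854
gripper_force: 0.0
```

{"op": "drive_tool", "data": {
  "increments": [
    [2.9,-2.8,0.8,0,0,2,-1],
    [2.9,-2.8,0.8,0,0,2,-1],
    [2.9,-2.8,0.8,0,0,2,-1],
    [2.9,-2.8,0.8,0,0,2,-1],
    [2.9,-2.8,0.8,0,0,2,-1]
  ]
}}

```text
time: 1.15
position: [0.449, 0.349, 0.2766]
tool_rot: [[-0.995, -0.105, -0.0], [-0.105, 0.995, -0.0], [0.0, -0.0, -1.0]]
ft_force: [1.1, 0.6, -0.1]
grip_width: 0.0857
gripper_force: 0.0
```

{"op": "drive_tool", "data": {
  "increments": [
    [2.9,-2.8,0.8,0,0,2,-1],
    [2.9,-2.8,0.8,0,0,2,-1],
    [2.9,-2.8,0.8,0,0,2,-1],
    [2.9,-2.8,0.8,0,0,2,-1],
    [2.9,-2.8,0.8,0,0,2,-1]
  ]
}}

```text
time: 1.65
position: [0.594, 0.2091, 0.3165]
tool_rot: [[-0.961, -0.276, -0.0], [-0.276, 0.961, -0.0], [0.0, 0.0, -1.0]]
ft_force: [0.3, 0.7, 0.1]
grip_width: 0.0857
gripper_force: 0.0
```

```bash
python3 - <<'E'
from h import *
s=r.state();print(s['position'].round(4),s['tool_rot'].round(3).tolist(),s['time'])
d=img('wrist','w1.png');T=np.array(d['pose']);print(T.round(3).tolist(),np.round(d['intrinsics'],0).tolist())
R=np.array(s['tool_rot']);print(R.T@(T[:3,3]-s['position']))
E
```

```text
[0.594  0.2091 0.3165] [[-0.961, -0.276, -0.0], [-0.276, 0.961, -0.0], [0.0, 0.0, -1.0]] 1.65
[[-0.277, -0.914, -0.295, 0.519], [0.961, -0.263, -0.086, 0.187], [0.001, -0.308, 0.952, 0.493], [0.0, 0.0, 0.0, 1.0]] [[296.0, 0.0, 283.0], [0.0, 296.0, 212.0], [0.0, 0.0, 1.0]]
[ 0.07836791 -0.00025925 -0.17687053]
```

View pics/w1.png

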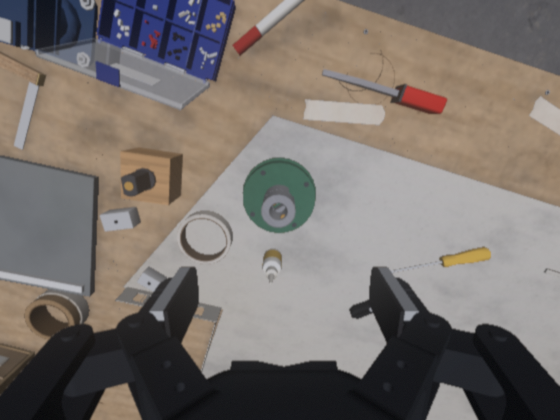

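The wrist view shows the spindle bore at (279,209), rack/arbor at (140,178), drift at (400,90). Going closer with the wrist camera above the bore.

{"op": "drive_tool", "data": {
  "increments": [
    [2.4,0.5,-2.9,0,0,0,-1],
    [2.4,0.5,-2.9,0,0,0,-1],
    [2.4,0.5,-2.9,0,0,0,-1],
    [2.4,0.5,-2.9,0,0,0,-1],
    [2.4,0.5,-2.9,0,0,0,-1]
  ]
}}

```text
time: 2.2
position: [0.7136, 0.2358, 0.1697]
tool_rot: [[-0.962, -0.274, -0.001], [-0.274, 0.962, -0.0], [0.001, 0.0, -1.0]]
ft_force: [0.7, 1.0, 0.4]
grip_width: 0.0853
gripper_force: 0.0
```

```bash
python3 - <<'E'
from h import *
s=r.state();print(s['position'].round(4),s['time'])
d=img('wrist');w=pts(d);np.savez('w2.npz',w=w,**{k:np.array(v) for k,v in d.items()})
z=w[...,2]
m=(abs(z-.107)<.004)&(np.hypot(w[...,0]-.641,w[...,1]-.213)<.03)
q=w[m];print(m.sum(),q.mean(0),cv2.minEnclosingCircle(q[:,:2].astype('float32')))
b=(np.hypot(w[...,0]-.641,w[...,1]-.213)<.02)
print(np.histogram(z[b],bins=np.arange(0,.12,.005)))
t=b&(z<.062)&(np.hypot(w[...,0]-.641,w[...,1]-.213)<.012)
print(t.sum(),cv2.minAreaRect(w[t][:,:2].astype('float32')))
q=w[t][:,:2];q=q-q.mean(0);u=np.linalg.svd(q)[2][0];print(np.degrees(np.arctan2(u[1],u[0])))
v,u=np.argwhere(m).mean(0).astype(int);print(u,v)
cv2.imwrite('pics/c2.png',cv2.cvtColor(cv2.resize(d['color'][v-50:v+50,u-65:u+65],None,fx=6,fy=6,interpolation=2),cv2.COLOR_RGB2BGR))
E
```

```text
[0.7136 0.2358 0.1697] 2.2
2326 [0.63949172 0.21406653 0.10604947] ((0.6402983665466309, 0.21411189436912537), 0.023996492847800255)
(array([   0,    0,    0,    0,    0,    0,    0,    0,  169,    0,    0,
          0,    0,    1,   19,  256,   44,   45,   39,   80,  209, 1322,
          0]), array([0.   , 0.005, 0.01 , 0.015, 0.02 , 0.025, 0.03 , 0.035, 0.04 ,
       0.045, 0.05 , 0.055, 0.06 , 0.065, 0.07 , 0.075, 0.08 , 0.085,
       0.09 , 0.095, 0.1  , 0.105, 0.11 , 0.115]))
169 ((0.6403589844703674, 0.21431414783000946), (0.007393607869744301, 0.02020026557147503), 48.463218688964844)
-41.81193832098988
282 117
```

View pics/c2.png

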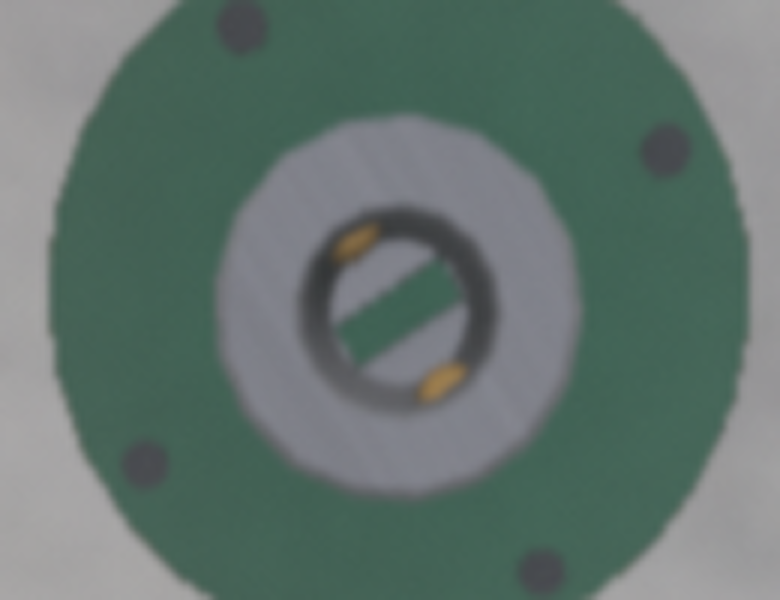

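The crop shows the bore with the tang slot running through it from (345,345) to (455,275), at world angle −41.7°, with the axis at (0.640, 0.214). Next, a closer look at the arbor.

{"op": "drive_tool", "data": {
  "increments": [
    [0.5,-4,0.6,0,0,0.3,-1],
    [0.5,-4,0.6,0,0,0.3,-1],
    [0.5,-4,0.6,0,0,0.3,-1],
    [0.5,-4,0.6,0,0,0.3,-1],
    [0.3,-4,0.6,0,0,0.3,-1]
  ]
}}

```text
time: 2.75
position: [0.7359, 0.0341, 0.2012]
tool_rot: [[-0.954, -0.299, -0.001], [-0.299, 0.954, -0.0], [0.001, 0.0, -1.0]]
ft_force: [0.1, 0.1, -0.6]
grip_width: 0.0855
gripper_force: 0.0
```

{"op": "drive_tool", "data": {
  "increments": [
    [0,0,0,0,0,0,-1]
  ]
}}

```text
time: 2.85
position: [0.7368, 0.0252, 0.2023]
tool_rot: [[-0.957, -0.29, 0.001], [-0.29, 0.957, -0.006], [0.0, -0.006, -1.0]]
ft_force: [0.6, 0.2, -0.1]
grip_width: 0.0852
gripper_force: 0.0
```

```bash
python3 - <<'E'
from h import *
s=r.state();print(s['position'].round(4),s['joint_pos'].round(2))
R=s['tool_rot'];print('tool y ang',np.degrees(np.arctan2(R[1][1],R[0][1])))
d=img('wrist');w=pts(d);z=w[...,2];rr=np.hypot(w[...,0]-.661,w[...,1]-.012)
m=(rr<.03)&(z>.098);print(m.sum(),z[m].mean(),cv2.minAreaRect(w[m][:,:2].astype('float32')))
m=(rr<.03)&(abs(z-.064)<.0025);print(m.sum(),cv2.minEnclosingCircle(w[m][:,:2].astype('float32')))
m=(rr<.06)&(abs(z-.058)<.003);print(m.sum(),cv2.minAreaRect(w[m][:,:2].astype('float32')))
E
```

```text
[0.7368 0.0252 0.2023] [-0.17  0.69  0.13  1.27 -0.08  1.19  1.82]
tool y ang 106.83908636479745
726 0.10534514124579404 ((0.6607694029808044, 0.012130619958043098), (0.02893846482038498, 0.019459670409560204), 18.33742332458496)
183 ((0.6606694459915161, 0.012408432550728321), 0.0169211495667696)
4135 ((0.6606683135032654, 0.012411501258611679), (0.07220625132322311, 0.07211478799581528), 7.403981685638428)
```

{"op": "drive_tool", "data": {
  "increments": [
    [0,0,0,0,0,0,-1],
    [0,0,0,0,0,0,-1]
  ]
}}

```text
time: 3.1
position: [0.7357, 0.0379, 0.2008]
tool_rot: [[-0.953, -0.302, -0.001], [-0.302, 0.953, 0.001], [0.001, 0.002, -1.0]]
ft_force: [0.9, 0.2, -0.2]
grip_width: 0.0849
gripper_force: 0.0
```

{"op": "drive_tool", "data": {
  "increments": [
    [-1.8,-0.6,-0.7,0,0,0.3,-1],
    [-2.2,-0.7,-0.9,0,0,0.3,-1],
    [-2.0,-0.6,-0.8,0,0,0.2,-1],
    [-1.2,-0.4,-0.5,0,0,0,-1],
    [-0.3,-0.1,-0.1,0,0,0,-1]
  ]
}}

```text
time: 3.6
position: [0.6594, 0.0125, 0.1707]
tool_rot: [[-0.949, -0.314, -0.002], [-0.314, 0.949, 0.0], [0.002, 0.001, -1.0]]
ft_force: [-0.1, -0.3, 0.0]
grip_width: 0.0854
gripper_force: 0.0
```

{"op": "drive_tool", "data": {
  "increments": [
    [0,0,0,0,0,0,-1],
    [0,0,0,0,0,0,-1],
    [0,0,0,0,0,0,-1]
  ]
}}

```text
time: 3.9
position: [0.662, 0.0122, 0.1716]
tool_rot: [[-0.95, -0.313, 0.001], [-0.313, 0.95, 0.0], [-0.001, -0.0, -1.0]]
ft_force: [-0.7, 0.1, -0.5]
grip_width: 0.0858
gripper_force: 0.0
```

{"op": "drive_tool", "data": {
  "increments": [
    [0,0,-2,0,0,0,-1],
    [0,0,-2.5,0,0,0,-1],
    [0,0,-2.5,0,0,0,-0.5],
    [0,0,-2,0,0,0,-0.2],
    [0,0,-1,0,0,0,0]
  ]
}}

```text
time: 4.4
position: [0.6604, 0.0118, 0.0694]
tool_rot: [[-0.95, -0.313, -0.002], [-0.313, 0.95, -0.0], [0.002, 0.001, -1.0]]
ft_force: [0.1, 0.3, 0.0]
grip_width: 0.044
gripper_force: 0.0
```

{"op": "drive_tool", "data": {
  "increments": [
    [0,0,0,0,0,0,0.2],
    [0,0,0,0,0,0,0.4],
    [0,0,0,0,0,0,1],
    [0,0,0,0,0,0,1],
    [0,0,0,0,0,0,1]
  ],
  "newtons": 60
}}

```text
time: 4.9
position: [0.6617, 0.0115, 0.0722]
tool_rot: [[-0.95, -0.313, 0.001], [-0.313, 0.95, 0.0], [-0.001, -0.0, -1.0]]
ft_force: [-0.6, 0.6, -0.1]
grip_width: 0.0003
gripper_force: 0.0
```

{"op": "drive_tool", "data": {
  "increments": [
    [0,0,0,0,0,0,1],
    [0,0,0,0,0,0,1],
    [0,0,0,0,0,0,1],
    [0,0,0,0,0,0,1]
  ]
}}

```text
time: 5.3
position: [0.6611, 0.0115, 0.0714]
tool_rot: [[-0.95, -0.313, -0.0], [-0.313, 0.95, 0.0], [-0.0, 0.0, -1.0]]
ft_force: [0.6, 1.0, -0.4]
grip_width: 0.0004
gripper_force: 0.0
```

Fingers shut on nothing; I need a look.

```bash
python3 - <<'E'
from h import *
s=r.state();print(s['position'],s['joint_pos'].round(2),s['grip_width'])
d=img('scene');e=img('wrist');
a=cv2.resize(d['color'][215:315,190:290],(400,400),interpolation=2);b=cv2.resize(e['color'],(400,300))
o=np.zeros((400,800,3),'uint8');o[:,:400]=a;o[:300,400:]=b
cv2.imwrite('pics/m1.png',o[...,::-1])
E
```

```text
[0.66114961 0.01148544 0.07137654] [-0.15  0.7   0.1   1.6  -0.09  0.85  1.87] 0.0003944064254415157
```

View pics/m1.png

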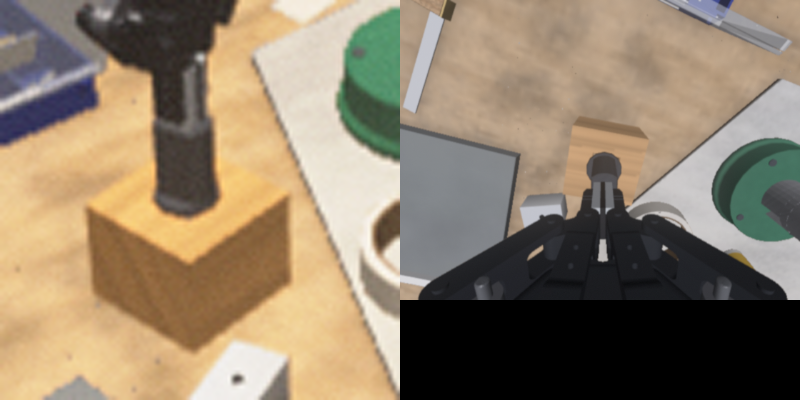

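The left crop shows the shut fingers ending about at the head's top with the arbor still in the rack; the right (wrist) view shows the head beyond the fingertips at (603,165). I'll check where the fingertips really are by depth.

```bash
python3 - <<'E'
from h import *
s=r.state()
for n in('wrist','scene','top'):
    d=img(n);w=pts(d)
    K=np.array(d['intrinsics']);T=np.array(d['pose'])
    p=T[:3,:3].T@(np.array(s['position'])-T[:3,3]);print(n,'TCP proj',K[0,2]+K[0,0]*p[0]/-p[2],K[1,2]-K[1,1]*p[1]/-p[2])
    for c in([(283+dx,v) for v in range(215,330,9) for dx in (0,)] if n=='wrist' else [(236,v) for v in range(218,272,5)] if n=='scene' else [(350,v) for v in range(170,200,6)]):
        print(c,w[c[1],c[0]].round(3),d['color'][c[1],c[0]])
E
```

```text
wrist TCP proj 283.5940867824491 242.79344386373492
(283, 215) [0.646 0.006 0.062] [85 80 80]
(283, 224) [0.647 0.006 0.077] [72 65 62]
(283, 233) [0.647 0.006 0.092] [69 63 60]
(283, 242) [0.647 0.006 0.105] [76 72 72]
(283, 251) [0.652 0.008 0.105] [84 82 86]
(283, 260) [0.651 0.008 0.116] [52 45 41]
(283, 269) [0.652 0.008 0.125] [50 45 41]
(283, 278) [0.652 0.008 0.133] [45 40 38]
(283, 287) [0.651 0.008 0.14 ] [43 39 38]
(283, 296) [0.654 0.009 0.143] [58 57 59]
(283, 305) [0.658 0.01  0.143] [56 54 57]
(283, 314) [0.662 0.011 0.143] [53 53 55]
(283, 323) [0.666 0.013 0.144] [52 52 55]
scene TCP proj 236.02437699598883 259.17831303278433
(236, 218) [ 0.685 -0.001  0.185] [51 46 38]
(236, 223) [0.68  0.002 0.17 ] [51 44 35]
(236, 228) [0.678 0.003 0.158] [51 42 36]
(236, 233) [0.672 0.007 0.141] [117 110 107]
(236, 238) [0.671 0.007 0.13 ] [103  99  94]
(236, 243) [0.671 0.006 0.119] [91 81 77]
(236, 248) [0.67  0.006 0.106] [95 90 86]
(236, 253) [0.67  0.006 0.094] [72 67 58]
(236, 258) [0.67  0.005 0.082] [74 64 58]
(236, 263) [0.667 0.007 0.068] [66 60 49]
(236, 268) [0.673 0.001 0.062] [83 73 65]
top TCP proj 349.8495172069207 184.6915539934331
(350, 170) [0.639 0.04  0.241] [21 23 25]
(350, 176) [0.653 0.026 0.16 ] [42 42 48]
(350, 182) [0.652 0.02  0.123] [25 27 29]
(350, 188) [0.648 0.015 0.093] [51 53 53]
(350, 194) [0.644 0.009 0.058] [183 145 104]
```

```bash
python3 - <<'E'
from h import *
f=np.load('w2.npz');K=f['intrinsics'];T=f['pose']
# rebuild tool frame from camera: tool origin from offset measured
R=np.array([[-0.962,-0.274,-0.001],[-0.274,0.962,0],[0.001,0,-1]]);p=np.array([.7136,.2358,.1697])
q=(f['w']-p)@R
m=(np.abs(q[...,0])<.03)&(np.abs(q[...,1])<.06)&(q[...,2]<.03)
z=q[...,2][m];print('open: tool z pct',np.percentile(z,[50,90,99,100]).round(3))
for lo in np.arange(-.07,.03,.01):
    k=m&(q[...,2]>=lo)&(q[...,2]<lo+.01);
    if k.sum():print(round(lo,2),k.sum(),'y',np.percentile(q[k][:,1],[0,25,75,100]).round(3),'x',np.percentile(q[k][:,0],[0,100]).round(3))
s=r.state();R=np.array(s['tool_rot']);p=np.array(s['position']);d=img('wrist');q=(pts(d)-p)@R
m=(np.abs(q[...,0])<.03)&(np.abs(q[...,1])<.05)&(q[...,2]<.0)
print('now')
for lo in np.arange(-.075,.0,.006):
    k=m&(q[...,2]>=lo)&(q[...,2]<lo+.006)
    if k.sum():print(round(lo,3),k.sum(),'y',np.percentile(q[k][:,1],[0,25,75,100]).round(3),'x',np.percentile(q[k][:,0],[0,10,90,100]).round(3))
E
```

```text
open: tool z pct [-0.114 -0.074 -0.053 -0.047]
-0.07 1377 y [-0.057 -0.043  0.043  0.056] x [-0.012  0.012]
-0.06 961 y [-0.056 -0.043  0.043  0.056] x [-0.011  0.012]
-0.05 120 y [-0.049 -0.043  0.043  0.049] x [-0.011  0.01 ]
now
-0.075 612 y [-0.016 -0.002  0.001  0.016] x [-0.012 -0.007  0.011  0.012]
-0.069 343 y [-0.014 -0.005  0.005  0.014] x [0.006 0.007 0.011 0.012]
-0.063 419 y [-0.014 -0.007  0.006  0.014] x [0.006 0.006 0.011 0.011]
-0.057 343 y [-0.014 -0.006  0.006  0.014] x [0.006 0.006 0.011 0.011]
-0.051 344 y [-0.014 -0.007  0.007  0.014] x [0.006 0.006 0.011 0.012]
-0.045 211 y [-0.013 -0.005  0.005  0.013] x [0.006 0.007 0.011 0.011]
-0.039 441 y [-0.009 -0.003  0.007  0.011] x [0.003 0.006 0.014 0.015]
-0.033 203 y [-0.009 -0.004  0.007  0.011] x [0.003 0.01  0.015 0.016]
-0.027 150 y [-0.009 -0.004  0.006  0.011] x [0.011 0.012 0.015 0.016]
-0.021 127 y [-0.009 -0.004  0.005  0.011] x [0.012 0.012 0.015 0.015]
-0.015 126 y [-0.009 -0.004  0.006  0.011] x [0.011 0.012 0.015 0.015]
-0.009 101 y [-0.009 -0.003  0.006  0.011] x [0.011 0.012 0.015 0.016]
-0.003 44 y [-0.009 -0.003  0.006  0.011] x [0.011 0.012 0.015 0.015]
```

Depth shows the real fingertips end about 34 mm behind the reported TCP (open tips at tool z −47 mm, not −13), so I simply shut above the head. Opening, going 35 mm lower, and gripping.

{"op": "drive_tool", "data": {
  "increments": [
    [0,0,1,0,0,0,-0.5],
    [0,0,0,0,0,0,-0.5],
    [0,0,0,0,0,0,-0.5],
    [0,0,0,0,0,0,-0.5],
    [0,0,-1,0,0,0,-0.5]
  ]
}}

```text
time: 6.1
position: [0.6623, 0.0115, 0.0722]
tool_rot: [[-0.95, -0.313, 0.003], [-0.313, 0.95, 0.0], [-0.002, -0.001, -1.0]]
ft_force: [0.6, -0.7, -0.1]
grip_width: 0.0641
gripper_force: 0.0
```

{"op": "drive_tool", "data": {
  "increments": [
    [0,0,-1,0,0,0,-0.3],
    [0,0,-1,0,0,0,-0.1],
    [0,0,-1,0,0,0,0],
    [0,0,-0.5,0,0,0,0],
    [0,0,0,0,0,0,0.2]
  ]
}}

```text
time: 6.6
position: [0.6603, 0.0114, 0.0351]
tool_rot: [[-0.95, -0.313, -0.002], [-0.313, 0.95, -0.0], [0.002, 0.001, -1.0]]
ft_force: [-0.1, 0.5, -0.5]
grip_width: 0.0343
gripper_force: 0.0
```

{"op": "drive_tool", "data": {
  "increments": [
    [0,0,0,0,0,0,0.4],
    [0,0,0,0,0,0,1],
    [0,0,0,0,0,0,1],
    [0,0,0,0,0,0,1],
    [0,0,0,0,0,0,1]
  ],
  "newtons": 60
}}

```text
time: 7.1
position: [0.6616, 0.0114, 0.0369]
tool_rot: [[-0.95, -0.313, 0.001], [-0.313, 0.95, 0.0], [-0.001, -0.0, -1.0]]
ft_force: [0.4, 0.2, 1.8]
grip_width: 0.0195
gripper_force: 58.9
```

{"op": "drive_tool", "data": {
  "increments": [
    [0,0,1,0,0,0,1],
    [0,0,2.5,0,0,0,1],
    [0,0,3,0,0,0,1],
    [0,0,3,0,0,0,1],
    [0,0,2.5,0,0,0,1]
  ]
}}

```text
time: 7.6
position: [0.6611, 0.0114, 0.1584]
tool_rot: [[-0.95, -0.313, 0.001], [-0.313, 0.95, 0.0], [-0.001, -0.0, -1.0]]
ft_force: [0.2, -0.3, -3.2]
grip_width: 0.0193
gripper_force: 58.7
```

{"op": "drive_tool", "data": {
  "increments": [
    [0,0.5,1,0,0,-5,1],
    [0,1.5,0.3,0,0,-5,1],
    [-0.2,2.0,0,0,0,-5,1],
    [-0.2,2.0,0,0,0,-5,1],
    [-0.2,2.0,0,0,0,-5,1]
  ]
}}

```text
time: 8.1
position: [0.6545, 0.0923, 0.1696]
tool_rot: [[-0.993, 0.122, -0.001], [0.122, 0.993, 0.0], [0.001, 0.0, -1.0]]
ft_force: [0.6, 1.1, -2.9]
grip_width: 0.0192
gripper_force: 58.7
```

{"op": "drive_tool", "data": {
  "increments": [
    [-0.2,2.0,0,0,0,-5,1],
    [-0.2,2.0,0,0,0,-5,1],
    [-0.2,2.0,0,0,0,-5,1],
    [-0.2,2.0,0,0,0,-5,1],
    [-0.2,2.0,0,0,0,-5,1]
  ]
}}

```text
time: 8.6
position: [0.6444, 0.1923, 0.1695]
tool_rot: [[-0.848, 0.53, -0.001], [0.53, 0.848, -0.0], [0.001, -0.001, -1.0]]
ft_force: [-0.3, 0.8, -2.2]
grip_width: 0.0194
gripper_force: 58.7
```

{"op": "drive_tool", "data": {
  "increments": [
    [-0.2,1.2,0,0,0,-5,1],
    [-0.2,0.7,0,0,0,-3,1],
    [-0.1,0.3,0,0,0,-1.9,1],
    [0,0,0,0,0,0,1],
    [0,0,0,0,0,0,1]
  ]
}}

```text
time: 9.1
position: [0.6399, 0.2132, 0.1695]
tool_rot: [[-0.748, 0.664, -0.0], [0.664, 0.748, -0.0], [0.0, -0.0, -1.0]]
ft_force: [-0.3, 0.3, -2.6]
grip_width: 0.0193
gripper_force: 58.7
```

{"op": "drive_tool", "data": {
  "increments": [
    [0,0,0,0,0,0,1],
    [0,0,0,0,0,0,1],
    [0,0,0,0,0,0,1],
    [0,0,0,0,0,0,1]
  ]
}}

```text
time: 9.5
position: [0.6402, 0.2133, 0.1694]
tool_rot: [[-0.747, 0.665, -0.0], [0.665, 0.747, 0.0], [0.0, -0.0, -1.0]]
ft_force: [0.5, -0.3, -2.9]
grip_width: 0.0194
gripper_force: 58.7
```

```bash
python3 - <<'E'
from h import *
s=r.state();R=s['tool_rot'];print(s['position'].round(4),s['ft_force'].round(1),s['grip_width'],s['joint_pos'].round(2))
print('tool y ang',np.degrees(np.arctan2(R[1][1],R[0][1])))
d=img('wrist','w3.png');w=pts(d)
p=np.array(s['position']);q=(w-p)@np.array(R)
m=(np.abs(q[...,0])<.03)&(np.abs(q[...,1])<.03)
for lo in np.arange(-.03,.09,.008):
    k=m&(q[...,2]>=lo)&(q[...,2]<lo+.008)
    if k.sum()>5:print(round(lo,3),k.sum(),'y',np.percentile(q[k][:,1],[1,99]).round(4),'x',np.percentile(q[k][:,0],[5,95]).round(4))
E
```

```text
[0.6402 0.2133 0.1694] [ 0.5 -0.3 -2.9] 0.01935975262941535 [-0.61  0.62  0.34  1.51 -0.23  1.05  0.63]
tool y ang 48.31131257675044
-0.03 526 y [-0.015   0.0158] x [0.006  0.0169]
-0.022 28 y [-0.0137  0.0153] x [0.0086 0.017 ]
-0.006 39 y [-0.0048  0.0057] x [0.0083 0.0101]
0.002 35 y [-0.0029  0.004 ] x [0.0084 0.0096]
0.01 33 y [-0.0024  0.0029] x [0.0088 0.0094]
0.018 30 y [-0.0021  0.003 ] x [0.0087 0.0094]
0.026 17 y [-0.0021  0.003 ] x [0.0088 0.0095]
0.058 1549 y [-0.0213  0.0233] x [-0.0145  0.0216]
0.066 215 y [-0.0197  0.0209] x [-0.0096  0.0244]
0.074 141 y [-0.0201  0.0226] x [-0.0091  0.0245]
0.082 132 y [-0.02    0.0225] x [-0.009   0.0245]
```

View pics/w3.png

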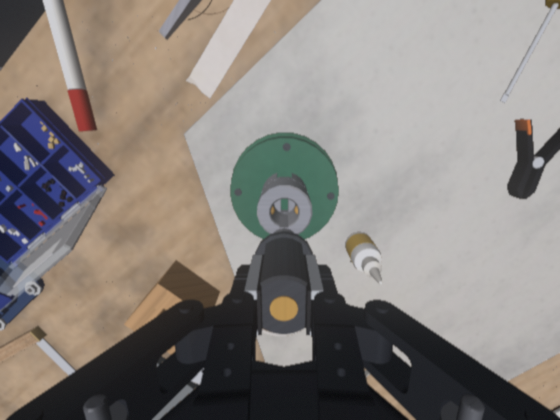

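The wrist view shows the held arbor's tang over the bore at (285,212), both centred, and the tang slot visible in line with it. Lowering.

{"op": "drive_tool", "data": {
  "increments": [
    [0,0,-1,0,0,0,1],
    [0,0,-1.5,0,0,0,1],
    [0,0,-1.2,0,0,0,1],
    [0,0,-1,0,0,0,1],
    [0,0,-0.5,0,0,0,1]
  ]
}}

```text
time: 10.05
position: [0.6392, 0.2131, 0.1154]
tool_rot: [[-0.747, 0.665, -0.002], [0.665, 0.747, -0.001], [0.001, -0.002, -1.0]]
ft_force: [-0.2, 0.1, -2.4]
grip_width: 0.0193
gripper_force: 58.8
```

{"op": "drive_tool", "data": {
  "increments": [
    [0,0,-0.3,0,0,0,1],
    [0,0,-0.2,0,0,0,1],
    [0,0,-0.2,0,0,0,1],
    [0,0,-0.2,0,0,0,1]
  ]
}}

```text
time: 10.45
position: [0.6405, 0.2136, 0.1087]
tool_rot: [[-0.747, 0.665, 0.001], [0.665, 0.747, 0.0], [-0.0, 0.001, -1.0]]
ft_force: [0.3, 0.1, -2.3]
grip_width: 0.0191
gripper_force: 58.8
```

{"op": "drive_tool", "data": {
  "increments": [
    [0,0,-0.2,0,0,0,1],
    [0,0,-0.2,0,0,0,1],
    [0,0,0,0,0,0,1]
  ]
}}

```text
time: 10.75
position: [0.6401, 0.2136, 0.1042]
tool_rot: [[-0.747, 0.665, 0.0], [0.665, 0.747, 0.0], [0.0, 0.0, -1.0]]
ft_force: [0.8, -0.5, -3.4]
grip_width: 0.019
gripper_force: 58.8
```

{"op": "drive_tool", "data": {
  "increments": [
    [0,0,-0.2,0,0,0,1],
    [0,0,-0.2,0,0,0,1],
    [0,0,0,0,0,0,1]
  ]
}}

```text
time: 11.05
position: [0.6404, 0.2138, 0.1004]
tool_rot: [[-0.747, 0.665, 0.001], [0.665, 0.747, 0.0], [-0.0, 0.001, -1.0]]
ft_force: [0.3, 1.0, -1.9]
grip_width: 0.019
gripper_force: 58.9
```

{"op": "drive_tool", "data": {
  "increments": [
    [0,0,-0.2,0,0,0,1],
    [0,0,-0.2,0,0,0,1],
    [0,0,-0.2,0,0,0,1],
    [0,0,0,0,0,0,1]
  ]
}}

```text
time: 11.45
position: [0.6402, 0.2136, 0.0939]
tool_rot: [[-0.747, 0.665, 0.0], [0.665, 0.747, 0.0], [-0.0, 0.0, -1.0]]
ft_force: [1.6, 0.9, -3.7]
grip_width: 0.0193
gripper_force: 58.7
```

{"op": "drive_tool", "data": {
  "increments": [
    [0,0,-0.2,0,0,0,1],
    [0,0,-0.2,0,0,0,1],
    [0,0,-0.2,0,0,0,1],
    [0,0,0,0,0,0,1]
  ]
}}

```text
time: 11.85
position: [0.6402, 0.2136, 0.0878]
tool_rot: [[-0.747, 0.665, 0.0], [0.665, 0.747, -0.0], [-0.0, 0.0, -1.0]]
ft_force: [2.8, 1.3, -4.3]
grip_width: 0.0193
gripper_force: 58.9
```

```bash
cat > arb.py <<'E'
from h import *
s=r.state();R=np.array(s['tool_rot']);p=np.array(s['position'])
for n in('wrist','scene'):
    d=img(n);w=pts(d)
    rr=np.hypot(w[...,0]-.6403,w[...,1]-.2142);z=w[...,2]
    print(n)
    for lo in np.arange(.092,.18,.004):
        k=(rr<.03)&(z>=lo)&(z<lo+.004)
        if k.sum()>3:
            q=w[k];print(round(lo,3),k.sum(),'r',np.percentile(rr[k],[5,50,95]).round(4),'mean',q.mean(0).round(4),d['color'][k].mean(0).astype(int))
E
python3 arb.py
```

```text
wrist
0.092 128 r [0.0235 0.0239 0.0243] mean [0.6253 0.2282 0.0941] [84 87 89]
0.096 140 r [0.0235 0.0239 0.0243] mean [0.6254 0.2278 0.0981] [84 86 89]
0.1 150 r [0.0235 0.0238 0.0243] mean [0.6251 0.2271 0.1021] [91 93 96]
0.104 1502 r [0.0167 0.0208 0.0237] mean [0.6313 0.2232 0.1061] [139 140 149]
0.108 103 r [0.0164 0.0169 0.0174] mean [0.6293 0.2226 0.1103] [ 93  95 101]
0.112 411 r [0.0135 0.0158 0.017 ] mean [0.6315 0.222  0.1139] [67 70 74]
0.116 110 r [0.0146 0.015  0.0155] mean [0.6297 0.2232 0.118 ] [51 53 55]
0.12 117 r [0.0146 0.015  0.0155] mean [0.6301 0.2235 0.1221] [50 52 54]
0.124 163 r [0.0147 0.0151 0.0183] mean [0.6306 0.2227 0.1262] [60 62 65]
0.128 291 r [0.0147 0.0154 0.022 ] mean [0.6315 0.2211 0.1301] [62 65 67]
0.132 323 r [0.0146 0.0156 0.023 ] mean [0.6323 0.2216 0.134 ] [62 64 66]
0.136 370 r [0.0147 0.0157 0.0229] mean [0.6321 0.221  0.138 ] [60 61 63]
0.14 400 r [0.0146 0.0158 0.0232] mean [0.6324 0.2214 0.142 ] [62 63 65]
0.144 419 r [0.0146 0.0156 0.023 ] mean [0.632  0.2211 0.146 ] [59 60 62]
0.148 471 r [0.0146 0.0158 0.0231] mean [0.632 0.221 0.
[... 1465 characters left out ...]
mean [0.6472 0.2049 0.1422] [78 71 66]
0.144 32 r [0.014  0.0166 0.0233] mean [0.6471 0.2059 0.1462] [81 74 70]
0.148 33 r [0.0134 0.0171 0.0237] mean [0.6454 0.2037 0.15  ] [77 69 64]
0.152 46 r [0.0071 0.0167 0.0224] mean [0.6477 0.2096 0.1541] [93 84 76]
0.156 74 r [0.0027 0.0121 0.0227] mean [0.6439 0.2108 0.1576] [122 104  80]
0.16 18 r [0.0108 0.0186 0.0266] mean [0.6463 0.2083 0.1619] [101  92  85]
0.164 28 r [0.0154 0.0236 0.0283] mean [0.6471 0.2067 0.1661] [71 60 52]
0.168 28 r [0.0163 0.024  0.0282] mean [0.6499 0.2084 0.1699] [56 51 46]
0.172 41 r [0.0172 0.0252 0.0297] mean [0.6459 0.2084 0.1742] [59 51 46]
0.176 33 r [0.0163 0.0237 0.0284] mean [0.6476 0.2102 0.1776] [62 53 48]
```

Arbor is centred, about 2 mm above home. Last push.

{"op": "drive_tool", "data": {
  "increments": [
    [0,0,-0.1,0,0,0,1],
    [0,0,-0.1,0,0,0,1],
    [0,0,0,0,0,0,1]
  ]
}}

```text
time: 12.25
position: [0.6402, 0.2136, 0.0862]
tool_rot: [[-0.747, 0.665, 0.0], [0.665, 0.747, 0.0], [-0.0, 0.0, -1.0]]
ft_force: [3.8, 1.8, -4.5]
grip_width: 0.0191
gripper_force: 58.8
```

{"op": "drive_tool", "data": {
  "increments": [
    [0,0,-0.1,0,0,0,1],
    [0,0,0,0,0,0,1]
  ]
}}

```text
time: 12.45
position: [0.6404, 0.2136, 0.0859]
tool_rot: [[-0.747, 0.665, 0.0], [0.665, 0.747, 0.0], [-0.0, 0.001, -1.0]]
ft_force: [1.2, 2.1, 0.7]
grip_width: 0.019
gripper_force: 59.4
```

{"op": "drive_tool", "data": {
  "increments": [
    [0,0,-0.1,0,0,0,1],
    [0,0,0,0,0,0,1]
  ]
}}

```text
time: 12.65
position: [0.6406, 0.2137, 0.0858]
tool_rot: [[-0.747, 0.665, 0.001], [0.665, 0.747, 0.001], [-0.0, 0.001, -1.0]]
ft_force: [-1.8, 1.5, 7.2]
grip_width: 0.0192
gripper_force: 60.6
```

```bash
python3 arb.py | sed -n 1,9p; python3 -c "
from h import *
print(r.state()['ft_force'])"
```

```text
wrist
0.092 133 r [0.0235 0.0239 0.0242] mean [0.6248 0.2271 0.094 ] [85 87 90]
0.096 140 r [0.0235 0.0239 0.0243] mean [0.626  0.2283 0.0981] [84 86 88]
0.1 158 r [0.0235 0.0239 0.0242] mean [0.6247 0.2273 0.1021] [90 92 95]
0.104 1500 r [0.0169 0.0208 0.0237] mean [0.6309 0.2231 0.1061] [138 140 148]
0.108 269 r [0.0142 0.0165 0.017 ] mean [0.6312 0.2224 0.1107] [72 75 79]
0.112 269 r [0.0133 0.0151 0.0166] mean [0.6314 0.2222 0.1131] [64 67 71]
0.116 110 r [0.0145 0.0149 0.0153] mean [0.63   0.2234 0.118 ] [50 53 55]
0.12 129 r [0.0146 0.0149 0.016 ] mean [0.6305 0.2233 0.1221] [53 55 57]
[0.0186508  2.20648677 7.64338491]
```

Home: hard stop felt and the collar top stands 6 mm over the face. Releasing and rising, then heading to the drift.

{"op": "drive_tool", "data": {
  "increments": [
    [0,0,0.1,0,0,0,0.2],
    [0,0,0,0,0,0,0],
    [0,0,0,0,0,0,-0.2],
    [0,0,0,0,0,0,-0.4],
    [0,0,0,0,0,0,-0.5]
  ]
}}

```text
time: 13.25
position: [0.64, 0.2133, 0.0852]
tool_rot: [[-0.747, 0.665, -0.0], [0.665, 0.747, -0.0], [0.0, -0.0, -1.0]]
ft_force: [0.8, 0.4, 0.0]
grip_width: 0.0641
gripper_force: 0.0
```

{"op": "drive_tool", "data": {
  "increments": [
    [0,0,1,0,0,0,-0.5],
    [0,0,2.5,0,0,0,-0.5],
    [0,0,3,0,0,0,-0.5],
    [0,0,3,0,0,0,-0.5],
    [0,0,2,0,0,0,-0.5]
  ]
}}

```text
time: 13.75
position: [0.6412, 0.2136, 0.2037]
tool_rot: [[-0.747, 0.665, 0.003], [0.665, 0.747, 0.001], [-0.002, 0.003, -1.0]]
ft_force: [-0.2, -0.4, 0.2]
grip_width: 0.064
gripper_force: 0.0
```

{"op": "drive_tool", "data": {
  "increments": [
    [-1,0.8,0,0,0,-5,-0.5],
    [-2.5,2,0,0,0,-5,-0.5],
    [-3,2.4,0,0,0,-5,-0.5],
    [-3,2.4,0,0,0,-5,-0.5],
    [-3,2.4,0,0,0,-5,-0.5]
  ]
}}

```text
time: 14.25
position: [0.5141, 0.3143, 0.2012]
tool_rot: [[-0.392, 0.92, 0.001], [0.92, 0.392, 0.001], [0.0, 0.001, -1.0]]
ft_force: [1.0, 0.9, -0.1]
grip_width: 0.064
gripper_force: 0.0
```

{"op": "drive_tool", "data": {
  "increments": [
    [-3,2.4,0,0,0,-5,-0.5],
    [-2.5,2,0,0,0,-5,-0.5],
    [-1.5,1.3,0,0,0,-5,-0.5],
    [-0.5,0.5,0,0,0,-5,-0.5],
    [0,0,0,0,0,-3.3,-0.5]
  ]
}}

```text
time: 14.75
position: [0.4387, 0.3772, 0.2011]
tool_rot: [[-0.0, 1.0, -0.0], [1.0, 0.0, 0.001], [0.001, -0.0, -1.0]]
ft_force: [1.0, 0.8, 0.8]
grip_width: 0.064
gripper_force: 0.0
```

{"op": "drive_tool", "data": {
  "increments": [
    [0,0,0,0,0,0,-0.5],
    [0,0,0,0,0,0,-0.5],
    [0,0,0,0,0,0,-0.5],
    [0,0,0,0,0,0,-0.5]
  ]
}}

```text
time: 15.15
position: [0.4404, 0.3752, 0.2005]
tool_rot: [[-0.0, 1.0, 0.0], [1.0, 0.0, 0.0], [0.0, 0.0, -1.0]]
ft_force: [-0.1, 0.1, 0.1]
grip_width: 0.0641
gripper_force: 0.0
```

```bash
cat > dr.py <<'E'
from h import *
s=r.state();R=np.array(s['tool_rot']);print(s['position'].round(4),s['joint_pos'].round(2),'tooly',np.degrees(np.arctan2(R[1,1],R[0,1])))
for n in('wrist','top'):
    d=img(n);w=pts(d);hsv=cv2.cvtColor(d['color'],cv2.COLOR_RGB2HSV).astype(int);H,S=hsv[...,0],hsv[...,1];z=w[...,2]
    near=np.hypot(w[...,0]-s['position'][0],w[...,1]-s['position'][1])<.2
    m=near&((H<8)|(H>172))&(S>130)
    t=m&(z>np.nanpercentile(z[m],90)-.004) if n=='wrist' else m
    print(n,'handle top',t.sum(),w[t].mean(0).round(4),cv2.minAreaRect(w[t][:,:2].astype('float32')))
E
python3 dr.py; python3 - <<'E'
from h import *
d=img('wrist');w=pts(d);z=w[...,2]
k=(abs(w[...,0]-.44)<.02)&(w[...,1]<.335)&(w[...,1]>.215)&(z>.006)&(z<.026)
print('blade',k.sum(),cv2.minAreaRect(w[k][:,:2].astype('float32')),w[k].min(0),w[k].max(0))
d=img('top');w=pts(d);rr=np.hypot(w[...,0]-.6403,w[...,1]-.2142);k=(rr<.02)&(w[...,2]>.147);print('head top',w[k].mean(0),cv2.minAreaRect(w[k][:,:2].astype('float32')))
E
```

```text
[0.4404 0.3752 0.2005] [-1.18  0.45  0.53  1.75 -0.26  1.01 -0.55] tooly 0.0170991159456065
wrist handle top 1054 [0.4402 0.379  0.0356] ((0.4300013482570648, 0.37757450342178345), (0.04249681159853935, 0.06600478291511536), 0.6152870655059814)
top handle top 360 [0.4403 0.3751 0.0331] ((0.4403168559074402, 0.373435378074646), (0.02251647785305977, 0.06890515238046646), 1.7096816301345825)
blade 417 ((0.4407215714454651, 0.28147077560424805), (0.007686419878154993, 0.10705829411745071), 0.31000271439552307) [0.43665372 0.2279632  0.00665   ] [0.44485438 0.33498566 0.02405969]
head top [0.64037934 0.21254372 0.15348511] ((0.6411060690879822, 0.21224994957447052), (0.01980357989668846, 0.029740888625383377), 48.495201110839844)
```

Arbor home at angle −41.5°, drift at (0.4407, 0.3775), pointing −y. Descending onto the handle.

{"op": "drive_tool", "data": {
  "increments": [
    [0,0.2,-2,0,0,0.3,-0.5],
    [0,0,-4,0,0,0,-0.5],
    [0,0,-4.5,0,0,0,-0.5],
    [0,0,-4.5,0,0,0,-0.5],
    [0,0,-3.5,0,0,0,-0.4]
  ]
}}

```text
time: 15.85
position: [0.4393, 0.3769, 0.0129]
tool_rot: [[-0.006, 1.0, -0.001], [1.0, 0.006, -0.001], [-0.001, -0.001, -1.0]]
ft_force: [-0.7, 0.0, 0.3]
grip_width: 0.0598
gripper_force: 0.0
```

{"op": "drive_tool", "data": {
  "increments": [
    [0,0,-2.2,0,0,0,-0.4],
    [0,0,-1,0,0,0,-0.3],
    [0,0,-0.5,0,0,0,-0.2],
    [0,0,-0.4,0,0,0,-0.1],
    [0,0,0,0,0,0,0]
  ]
}}

```text
time: 16.35
position: [0.4407, 0.3779, -0.025]
tool_rot: [[-0.006, 1.0, 0.001], [1.0, 0.006, 0.001], [0.001, 0.001, -1.0]]
ft_force: [-0.0, 0.5, -0.4]
grip_width: 0.0428
gripper_force: 0.0
```

{"op": "drive_tool", "data": {
  "increments": [
    [0,0,0,0,0,0,0.2],
    [0,0,0,0,0,0,0.4],
    [0,0,0,0,0,0,1],
    [0,0,0,0,0,0,1],
    [0,0,0,0,0,0,1]
  ],
  "newtons": 90
}}

```text
time: 16.85
position: [0.4407, 0.378, -0.0246]
tool_rot: [[-0.005, 1.0, 0.001], [1.0, 0.005, 0.001], [0.001, 0.001, -1.0]]
ft_force: [-1.6, -0.5, 6.5]
grip_width: 0.0224
gripper_force: 88.6
```

{"op": "drive_tool", "data": {
  "increments": [
    [0,0,1,0,0,0,1],
    [0,0,2,0,0,0,1],
    [0,0,2.2,0,0,0,1],
    [0,0,1.3,0,0,0,1],
    [0,0,0.5,0,0,0,1]
  ]
}}

```text
time: 17.35
position: [0.4408, 0.3781, 0.046]
tool_rot: [[-0.006, 1.0, 0.002], [1.0, 0.006, 0.002], [0.002, 0.002, -1.0]]
ft_force: [-0.4, 0.1, -2.1]
grip_width: 0.0227
gripper_force: 88.2
```

{"op": "drive_tool", "data": {
  "increments": [
    [0.3,-0.2,0,0,0,4,1],
    [0.5,-0.3,0,0,0,5,1],
    [0.5,-0.3,0,0,0,5,1],
    [0.5,-0.3,0,0,0,5,1],
    [0.5,-0.3,0,0,0,5,1]
  ]
}}

```text
time: 17.85
position: [0.4628, 0.363, 0.0438]
tool_rot: [[-0.415, 0.91, -0.001], [0.91, 0.415, -0.001], [-0.0, -0.001, -1.0]]
ft_force: [0.3, -0.1, -0.7]
grip_width: 0.0223
gripper_force: 88.1
```

{"op": "drive_tool", "data": {
  "increments": [
    [0.5,-0.3,0,0,0,5,1],
    [0.5,-0.3,0,0,0,5,1],
    [0.5,-0.3,0,0,0,5,1],
    [0.5,-0.3,0,0,0,5,1],
    [0.3,-0.2,0,0,0,4,1]
  ]
}}

```text
time: 18.35
position: [0.486, 0.3486, 0.0437]
tool_rot: [[-0.749, 0.663, -0.001], [0.663, 0.749, -0.001], [0.0, -0.001, -1.0]]
ft_force: [0.1, -0.5, -1.2]
grip_width: 0.0226
gripper_force: 88.1
```

{"op": "drive_tool", "data": {
  "increments": [
    [0,0,0,0,0,0,1],
    [0,0,0,0,0,0,1],
    [0,0,0,0,0,0,1],
    [0,0,0,0,0,0,1]
  ]
}}

```text
time: 18.75
position: [0.4857, 0.3497, 0.0442]
tool_rot: [[-0.747, 0.665, -0.0], [0.665, 0.747, -0.0], [0.0, -0.0, -1.0]]
ft_force: [0.0, -0.0, -0.8]
grip_width: 0.0225
gripper_force: 88.2
```

```bash
cat > bl.py <<'E'
from h import *
s=r.state();R=np.array(s['tool_rot']);p=np.array(s['position']);print(p.round(4),s['joint_pos'].round(2),'tooly',np.degrees(np.arctan2(R[1,1],R[0,1])),s['ft_force'].round(1),s['grip_width'])
c=np.array([.6403,.2142]);a=np.radians(-41.6);e=np.array([np.cos(a),np.sin(a)]);nrm=np.array([-e[1],e[0]])
for n in('wrist','top'):
    d=img(n,'b_%s_%.0f.png'%(n,s['time']*100));w=pts(d);g=(w[...,:2]-c);al=g@e;of=g@nrm;z=w[...,2];print(n)
    lift=s['position'][2]+.0255
    for lo in np.arange(-.17,-.0,.015):
        k=(al>lo)&(al<lo+.015)&(abs(of)<.015)&(z>lift-.005)&(z<lift+.03)&((al<-.03)|(z<.069))
        if lo<-.055: k&=z>.02
        else: k&=z>.047
        if k.sum()>3:print(round(lo,3),k.sum(),'off',np.percentile(of[k],[3,50,97]).round(4),'z',np.percentile(z[k],[3,97]).round(4),'almax',al[k].max().round(4))
E
python3 bl.py
```

```text
[0.4857 0.3497 0.0442] [-0.85  0.66  0.2   1.79 -0.19  0.72  0.3 ] tooly 48.30271114183953 [ 0.  -0.  -0.8] 0.022503892433206225
wrist
-0.155 28 off [-0.0046 -0.0012  0.0022] z [0.0902 0.092 ] almax -0.1523
top
-0.17 45 off [-0.014  -0.0048  0.0042] z [0.0682 0.0925] almax -0.1552
-0.155 48 off [-0.006  -0.0041  0.0015] z [0.0679 0.0925] almax -0.141
-0.14 49 off [-0.0062 -0.0047  0.0014] z [0.0679 0.0927] almax -0.1257
-0.125 49 off [-0.0061 -0.0047  0.0012] z [0.0682 0.0919] almax -0.1103
-0.11 46 off [-0.0062 -0.0041  0.0015] z [0.0674 0.0907] almax -0.0955
-0.095 45 off [-0.0063 -0.004   0.0018] z [0.0691 0.0875] almax -0.0801
-0.08 39 off [-0.006  -0.0036  0.0021] z [0.0675 0.0832] almax -0.0658
-0.065 31 off [-0.0066 -0.0037  0.0012] z [0.0682 0.0794] almax -0.0518
```

The blade is aligned with the slot, about 1.8 mm to one side, bottom edge at ≈0.0695. Shifting and lowering to just over the foot.

{"op": "drive_tool", "data": {
  "increments": [
    [0.12,0.13,-0.7,0,0,0,1],
    [0,0,-1,0,0,0,1],
    [0,0,-0.5,0,0,0,1],
    [0,0,-0.2,0,0,0,1],
    [0,0,0,0,0,0,1]
  ]
}}

```text
time: 19.35
position: [0.4871, 0.3504, 0.0198]
tool_rot: [[-0.747, 0.665, -0.001], [0.665, 0.747, -0.001], [0.0, -0.001, -1.0]]
ft_force: [0.6, -0.4, -1.4]
grip_width: 0.0225
gripper_force: 88.2
```

{"op": "drive_tool", "data": {
  "increments": [
    [0,0,0,0,0,0,1],
    [0,0,0,0,0,0,1],
    [0,0,0,0,0,0,1]
  ]
}}

```text
time: 19.65
position: [0.4876, 0.3509, 0.0207]
tool_rot: [[-0.747, 0.665, 0.0], [0.665, 0.747, 0.0], [-0.0, 0.001, -1.0]]
ft_force: [-0.7, -1.2, -1.3]
grip_width: 0.0225
gripper_force: 88.2
```

```bash
python3 bl.py; python3 - <<'E'
import cv2,glob
f=sorted(glob.glob('pics/b_top_*'))[-1];i=cv2.imread(f)
from h import *
d=img('scene');a=cv2.cvtColor(d['color'],cv2.COLOR_RGB2BGR)[170:270,230:350]
o=np.hstack([cv2.resize(i[150:250,180:280],(400,400)),cv2.resize(a,(400,400))]);cv2.imwrite('pics/m2.png',o)
E
```

```text
[0.4876 0.3509 0.0207] [-0.84  0.69  0.19  1.79 -0.2   0.68  0.31] tooly 48.31690733411139 [-0.7 -1.2 -1.3] 0.02246122136470939
wrist
-0.155 29 off [-0.0025  0.0009  0.0043] z [0.0664 0.0682] almax -0.1514
top
-0.17 47 off [-0.0121 -0.0028  0.0076] z [0.0442 0.0689] almax -0.1555
-0.155 47 off [-0.0041 -0.0027  0.0034] z [0.0447 0.0692] almax -0.14
-0.14 47 off [-0.004  -0.0023  0.0033] z [0.0456 0.0684] almax -0.1256
-0.125 44 off [-0.0041 -0.0022  0.0037] z [0.0431 0.0688] almax -0.1111
-0.11 48 off [-0.0042 -0.0019  0.004 ] z [0.0453 0.0674] almax -0.0952
-0.095 40 off [-0.0044 -0.0016  0.0032] z [0.0439 0.0626] almax -0.0805
-0.08 38 off [-0.0044 -0.0018  0.0036] z [0.0438 0.0593] almax -0.0654
-0.065 42 off [-0.0127 -0.0016  0.0094] z [0.0416 0.0556] almax -0.0501
-0.02 8 off [-0.0144 -0.0128  0.0034] z [0.0482 0.0654] almax -0.017
```

View pics/m2.png

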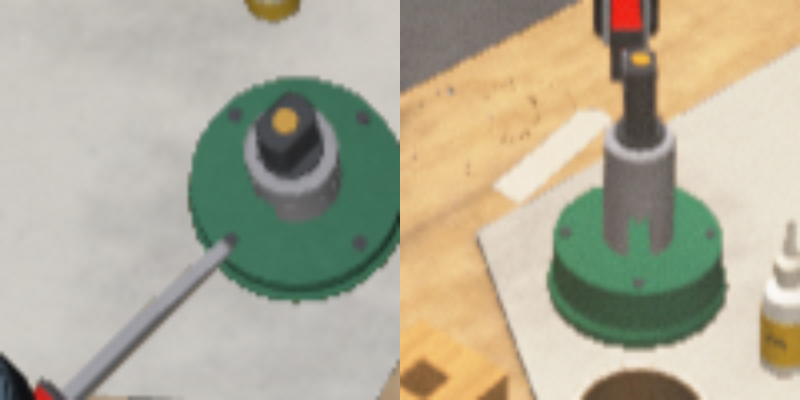

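The picture shows the blade in line with the slot, its nose over the foot's edge at (230,240) left, and the slot's exit visible at (638,235) right. Sliding in.

{"op": "drive_tool", "data": {
  "increments": [
    [0.5,-0.44,0,0,0,0,1],
    [0.5,-0.44,0,0,0,0,1],
    [0.5,-0.44,0,0,0,0,1],
    [0.3,-0.27,0,0,0,0,1],
    [0,0,0,0,0,0,1]
  ]
}}

```text
time: 20.3
position: [0.5063, 0.3338, 0.0204]
tool_rot: [[-0.746, 0.666, 0.001], [0.666, 0.746, -0.0], [-0.001, 0.0, -1.0]]
ft_force: [-0.4, 0.9, -0.6]
grip_width: 0.0226
gripper_force: 88.2
```

{"op": "drive_tool", "data": {
  "increments": [
    [0.4,-0.36,0,0,0,0,1],
    [0.4,-0.36,0,0,0,0,1],
    [0.4,-0.36,0,0,0,0,1],
    [0.3,-0.26,0,0,0,0,1],
    [0,0,0,0,0,0,1]
  ]
}}

```text
time: 20.8
position: [0.5212, 0.3206, 0.0205]
tool_rot: [[-0.746, 0.666, 0.001], [0.666, 0.746, -0.0], [-0.001, 0.0, -1.0]]
ft_force: [-0.0, 0.3, -1.5]
grip_width: 0.0225
gripper_force: 88.2
```

{"op": "drive_tool", "data": {
  "increments": [
    [0.3,-0.27,0,0,0,0,1],
    [0.3,-0.27,0,0,0,0,1],
    [0,0,0,0,0,0,1]
  ]
}}

```text
time: 21.1
position: [0.527, 0.3153, 0.0204]
tool_rot: [[-0.746, 0.666, 0.0], [0.666, 0.746, -0.0], [-0.001, -0.0, -1.0]]
ft_force: [-0.4, -0.2, -1.8]
grip_width: 0.0225
gripper_force: 88.2
```

{"op": "drive_tool", "data": {
  "increments": [
    [0,0,-0.1,0,0,0,1],
    [0.3,-0.27,0,0,0,0,1],
    [0.3,-0.27,0,0,0,0,1],
    [0.3,-0.27,0,0,0,0,1],
    [0.2,-0.18,0,0,0,0,1]
  ]
}}

```text
time: 21.6
position: [0.5366, 0.3064, 0.0191]
tool_rot: [[-0.747, 0.665, -0.002], [0.665, 0.747, 0.0], [0.001, -0.001, -1.0]]
ft_force: [-2.2, 2.0, -2.0]
grip_width: 0.0225
gripper_force: 88.2
```

{"op": "drive_tool", "data": {
  "increments": [
    [0.2,-0.18,0,0,0,0,1],
    [0.2,-0.18,0,0,0,0,1],
    [0.2,-0.18,0,0,0,0,1],
    [0.2,-0.18,0,0,0,0,1]
  ]
}}

```text
time: 22.0
position: [0.545, 0.2991, 0.0192]
tool_rot: [[-0.747, 0.665, -0.001], [0.665, 0.747, 0.0], [0.001, -0.0, -1.0]]
ft_force: [-2.7, 1.9, -3.9]
grip_width: 0.0224
gripper_force: 88.2
```

{"op": "drive_tool", "data": {
  "increments": [
    [0.2,-0.18,0,0,0,0,1],
    [0.2,-0.18,0,0,0,0,1],
    [0.2,-0.18,0,0,0,0,1]
  ]
}}

```text
time: 22.3
position: [0.5518, 0.2929, 0.0193]
tool_rot: [[-0.746, 0.665, 0.0], [0.665, 0.746, -0.0], [-0.0, -0.0, -1.0]]
ft_force: [-1.3, 1.6, -4.8]
grip_width: 0.0227
gripper_force: 88.3
```

{"op": "drive_tool", "data": {
  "increments": [
    [0.2,-0.18,0,0,0,0,1],
    [0.2,-0.18,0,0,0,0,1],
    [0.2,-0.18,0,0,0,0,1]
  ]
}}

```text
time: 22.6
position: [0.5574, 0.2881, 0.0193]
tool_rot: [[-0.747, 0.665, -0.0], [0.665, 0.747, 0.0], [0.0, -0.0, -1.0]]
ft_force: [-2.2, 1.4, -4.6]
grip_width: 0.0227
gripper_force: 88.2
```

```bash
cat > ht.py <<'E'
from h import *
s=r.state();p=s['position'];print(p.round(4),'nose past',.15-np.hypot(p[0]-.6403,p[1]-.2142))
d=img('top');w=pts(d);rr=np.hypot(w[...,0]-.641,w[...,1]-.213);k=(rr<.02)&(w[...,2]>.147);z=w[...,2][k];z=z[z>np.percentile(z,90)-.004]
print('head top',np.median(z),'rise vs home .1535:',np.median(z)-.1535,w[k].mean(0).round(4))
E
python3 ht.py; python3 - <<'E'
from h import *
d=img('wrist');w=pts(d);rr=np.hypot(w[...,0]-.6403,w[...,1]-.2142)
k=(rr<.022)&(w[...,2]>.1);print(np.histogram(w[...,2][k],bins=np.arange(.1,.18,.003)))
E
```

```text
[0.5574 0.2881 0.0193] nose past 0.03894961900818723
head top 0.1616043459938593 rise vs home .1535: 0.008104345993859313 [0.6426 0.2105 0.1601]
(array([0, 0, 0, 0, 0, 0, 0, 0, 0, 0, 0, 0, 0, 0, 0, 0, 0, 0, 0, 0, 0, 0,
       0, 0, 0, 0]), array([0.1  , 0.103, 0.106, 0.109, 0.112, 0.115, 0.118, 0.121, 0.124,
       0.127, 0.13 , 0.133, 0.136, 0.139, 0.142, 0.145, 0.148, 0.151,
       0.154, 0.157, 0.16 , 0.163, 0.166, 0.169, 0.172, 0.175, 0.178]))
```

{"op": "drive_tool", "data": {
  "increments": [
    [0.2,-0.18,0,0,0,0,1],
    [0.2,-0.18,0,0,0,0,1],
    [0.1,-0.09,0,0,0,0,1],
    [0,0,0,0,0,0,1],
    [0,0,0,0,0,0,1]
  ]
}}

```text
time: 23.2
position: [0.5627, 0.2833, 0.0194]
tool_rot: [[-0.747, 0.665, 0.0], [0.665, 0.747, -0.0], [-0.001, 0.0, -1.0]]
ft_force: [-0.1, -0.2, -4.6]
grip_width: 0.022
gripper_force: 88.3
```

```bash
python3 ht.py; python3 - <<'E'
from h import *
d=img('scene');a=cv2.cvtColor(d['color'],cv2.COLOR_RGB2BGR)[160:270,240:350];w=pts(d)
cv2.imwrite('pics/m3.png',cv2.resize(a,(550,550)))
rr=np.hypot(w[...,0]-.6403,w[...,1]-.2142);k=(rr<.02)&(w[...,2]>.147);z=w[...,2][k];print('scene top',np.percentile(z,[50,80,95]))
E
```

```text
[0.5627 0.2833 0.0194] nose past 0.04612800471316865
head top 0.16351882201074341 rise vs home .1535: 0.010018822010743417 [0.6427 0.2097 0.1617]
scene top [0.16299591 0.16482546 0.1660264 ]
```

View pics/m3.png

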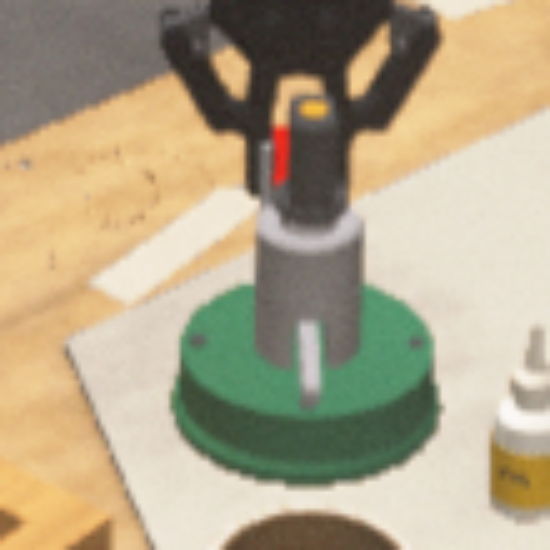

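The blade runs through the slot (nose visible at (310,400)) and the arbor stands proud by about 8 mm. Lowering the drift onto the foot, releasing and rising.

{"op": "drive_tool", "data": {
  "increments": [
    [0,0,-0.1,0,0,0,1],
    [0,0,-0.05,0,0,0,0.3],
    [0,0,0,0,0,0,0.2],
    [0,0,0,0,0,0,0.1],
    [0,0,0,0,0,0,0]
  ],
  "newtons": 40
}}

```text
time: 23.8
position: [0.5628, 0.2838, 0.0182]
tool_rot: [[-0.747, 0.665, 0.001], [0.665, 0.747, 0.0], [-0.0, 0.001, -1.0]]
ft_force: [-0.1, -0.1, 0.2]
grip_width: 0.0427
gripper_force: 0.0
```

{"op": "drive_tool", "data": {
  "increments": [
    [0,0,0,0,0,0,-0.2],
    [0,0,0,0,0,0,-0.3],
    [0,0,0,0,0,0,-0.3],
    [0,0,1,0,0,0,-0.3],
    [0,0,2,0,0,0,-0.3]
  ]
}}

```text
time: 24.3
position: [0.5612, 0.2831, 0.0474]
tool_rot: [[-0.747, 0.665, -0.002], [0.665, 0.747, -0.002], [0.001, -0.003, -1.0]]
ft_force: [0.5, 0.2, 0.6]
grip_width: 0.0556
gripper_force: 0.0
```

{"op": "drive_tool", "data": {
  "increments": [
    [0,0,3,0,0,0,-0.3],
    [-1,1,3,0,0,0,-0.3],
    [-1.5,1.5,3,0,0,0,-0.3],
    [-1,1,1,0,0,0,-0.3],
    [0,0,0,0,0,0,-0.3]
  ]
}}

```text
time: 24.8
position: [0.5266, 0.3217, 0.1497]
tool_rot: [[-0.749, 0.662, 0.002], [0.662, 0.749, 0.003], [0.001, 0.004, -1.0]]
ft_force: [-0.6, 0.2, 0.0]
grip_width: 0.0554
gripper_force: 0.0
```

{"op": "drive_tool", "data": {
  "increments": [
    [0,0,0,0,0,0,-0.3],
    [0,0,0,0,0,0,-0.3],
    [0,0,0,0,0,0,-0.3]
  ]
}}

```text
time: 25.1
position: [0.5274, 0.3171, 0.1465]
tool_rot: [[-0.746, 0.666, -0.001], [0.666, 0.746, -0.002], [-0.0, -0.002, -1.0]]
ft_force: [-0.3, -0.3, -0.4]
grip_width: 0.0553
gripper_force: 0.0
```

```bash
python3 ht.py; python3 - <<'E'
from h import *
for n in('wrist','scene'):
    d=img(n);w=pts(d);z=w[...,2];c=np.array([.6403,.2142]);rr=np.hypot(w[...,0]-c[0],w[...,1]-c[1]);print(n)
    for lo in np.arange(.104,.168,.004):
        k=(rr<.022)&(z>=lo)&(z<lo+.004)
        if k.sum()>3:print(round(lo,3),k.sum(),np.percentile(rr[k],[5,50,95]).round(4),w[k].mean(0).round(4))
    hsv=cv2.cvtColor(d['color'],cv2.COLOR_RGB2HSV).astype(int);m=((hsv[...,0]<8)|(hsv[...,0]>172))&(hsv[...,1]>130)&(np.hypot(w[...,0]-.56,w[...,1]-.285)<.06)
    q=w[m];print('handle',m.sum(),q.mean(0).round(4),'z',np.percentile(q[:,2],[2,98]).round(4),'range dist',np.percentile(np.hypot(*(q[:,:2]-c).T),[1,99]).round(4))
print(r.state()['time'])
E
```

```text
[0.5274 0.3171 0.1465] nose past -0.0027604322924207336
head top 0.16365419514257828 rise vs home .1535: 0.010154195142578287 [0.6424 0.2098 0.1619]
wrist
0.104 171 [0.0151 0.0189 0.0216] [0.6279 0.2261 0.1062]
handle 1589 [0.5625 0.2843 0.078 ] z [0.0754 0.0795] range dist [0.0713 0.1364]
scene
0.104 68 [0.0099 0.0166 0.0212] [0.6458 0.2088 0.1063]
0.108 19 [0.0101 0.0143 0.0211] [0.6439 0.2042 0.1093]
0.116 21 [0.0165 0.0185 0.0211] [0.6523 0.2032 0.1187]
0.12 50 [0.0115 0.0159 0.0204] [0.6465 0.2075 0.122 ]
0.124 14 [0.012  0.017  0.0197] [0.6491 0.2048 0.1262]
0.128 15 [0.0161 0.0185 0.0216] [0.6531 0.202  0.1304]
0.132 15 [0.016  0.0171 0.0196] [0.652  0.2024 0.1339]
0.136 12 [0.0161 0.0181 0.0208] [0.653  0.2026 0.138 ]
0.14 19 [0.0162 0.0185 0.0204] [0.6533 0.2029 0.142 ]
0.144 17 [0.0163 0.0184 0.021 ] [0.6535 0.203  0.1464]
0.148 15 [0.0161 0.0176 0.0204] [0.6537 0.204  0.15  ]
0.152 13 [0.0171 0.0183 0.0207] [0.6538 0.2028 0.1539]
0.156 17 [0.0169 0.0194 0.0206] [0.6539 0.2028 0.158 ]
0.16 43 [0.0076 0.0137 0.0207] [0.6481 0.207  0.1627]
0.164 32 [0.0026 0.0079 0.0198] [0.6432 0.212  0.165 ]
handle 40 [0.5511 0.2823 0.0759] z [0.0623 0.0802] range dist [0.0873 0.1322]
25.25
```

```bash
python3 -c "
from plant import r
print(r.job_done())"
```

```text
the job is handed in; nothing more can be done
None
```

The job is handed in, with no verdict returned: the arbor was seated home and let go, and the wedge then freed it. It now stands about 8 mm proud, leaning slightly (about 0.07 rad), with the wedge left in the slot and the gripper clear of everything.

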